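# Sort the welding-table fixtures into their trays

### The job

Clear up the loose fixture parts on the welding table: put both clamping bolts in the red tray, both V-blocks in the blue tray and the yellow square in the green tray. Each part must end up on the floor of its tray, the same way up as it is now (bolts standing on their heads, nothing leaning or lying on another part), and the round tin with the copper-coloured lid must be left where it stands.

Things in the scene. Friction and masses are not known exactly. Their poses are not given: they have to be found in the camera images.
- bolt_long: Long clamping bolt standing upright on its head: black round head 40 mm across and 16 mm high at the bottom, bright metal shaft 22 mm across rising 50 mm above it (66 mm high in all). Origin: centre of the underside of the head; z up along the shaft; round, so yaw does not matter.
- bolt_short: Short clamping bolt standing upright on its head: orange round head 40 mm across and 16 mm high at the bottom, bright metal shaft 22 mm across rising 30 mm above it (46 mm high in all). Origin: centre of the underside of the head; z up along the shaft; round, so yaw does not matter.
- vblock_large: Large dark steel V-block (clamping prism): a block with a V groove along its top, grooved faces bright metal. Origin: centre of the underside; x along the groove (the length), y across it (the width), z up. Its solid lower half can be gripped across the width. 70 x 44 x 36 mm (x, y, z).
- vblock_small: Small white V-block (clamping prism): a block with a V groove along its top, grooved faces bright metal. Origin: centre of the underside; x along the groove (the length), y across it (the width), z up. Its solid lower half can be gripped across the width. 50 x 36 x 28 mm (x, y, z).
- square: Yellow L-shaped square lying flat, 20 mm thick, dark dots on top. Origin: underside, centre of the 96 x 72 mm rectangle bounding the L (on bare table, not on metal). Long leg: 96 mm along x, 24 mm wide, centre line at y = -24 mm. Short leg: 24 mm wide, centre line at x = -36 mm, reaching y = +36 mm. z up. Centre of mass about x -12, y -12 mm; grip across the long leg near x = 5 mm.
- tray_red: Red fixed open sheet-metal tray, for the bolts, outside 124 (x) x 180 (y) x 30 (z) mm, walls and floor 4 mm thick, so inside 116 x 172 mm with the inner floor 4 mm above the table. Origin: centre of its underside on the table; x across its short side, y along its long side. May be turned a little. Both bolts fit side by side.
- tray_blue: Blue fixed open sheet-metal tray, for the V-blocks, outside 124 (x) x 180 (y) x 30 (z) mm, walls and floor 4 mm thick, so inside 116 x 172 mm with the inner floor 4 mm above the table. Origin: centre of its underside on the table; x across its short side, y along its long side. May be turned a little. Both blocks fit end to end, grooves along the tray's y.
- tray_green: Green fixed open sheet-metal tray, for the square, outside 124 (x) x 180 (y) x 30 (z) mm, walls and floor 4 mm thick, so inside 116 x 172 mm with the inner floor 4 mm above the table. Origin: centre of its underside on the table; x across its short side, y along its long side. May be turned a little. The square fits with its long leg along the tray's y.
- tin: Bystander among the parts: round grey tin with a copper-coloured lid, 54 mm across, 32 mm high, loose. Origin: centre of its underside. Leave it where it stands.

How it is judged:
By the outcome, as a careful person would: the job done as asked, in the order asked, and still so for the second after the job is handed in, with the robot touching nothing.
It also fails if it takes over 122 s, if anything falls off the work surface, if the arm or the gripper's body presses on something with over 40 N, if the wrist force passes 120 N, or if a joint passes its speed limit or range.

### The arm

A 6-joint arm with a two-finger parallel gripper is mounted at the origin on the work surface. World frame = base frame: x ahead of the robot, y to its left, z up, the work surface at z = 0. Lengths are in mm, angles in rad, forces in N, time in s.
With the tool pointing down it reaches from about 325 to 775 mm from the base axis. Payload 9.3 kg.
Tool frame: the origin (TCP) lies at the very end of the fingers, on their centre line; the grasp point (between the pads) lies 19 mm behind it; z points along the fingers, y is the line along which they close (so a half turn about z gives the same grasp; the last joint's range is limited). The gripper opens to 85 mm and grips with 20 to 120 N. Pads are 22 mm wide; open, the fingers measure 114 mm over their backs; the gripper's body (76 mm by 85 mm) begins 54 mm behind the grasp point. The pads swing forward as they close: fully open they stand 13 mm farther back than shut.
Start: joints at [1.017, 0.259, 0.021, 1.334, 0, 1.418], TCP at [214.586, 506.408, 197.379] pointing down, gripper open.
Joint ranges: [-3.04, 3.04], [-0.91, 1.82], [-1.04, 1.36], [-1.92, 1.95], [-1.52, 1.45], [-3.14, 3.14]. Speed limits (rad/s): [2.22, 2.22, 2.79, 3.14, 3.14, 3.14].

### API

Orientations are given as a unit quaternion [x, y, z, w].
In Python, from station import * gives the robot as it stands.
- The arm moves only by the tool send_rows, never from a script. Its argument "moves" is a list of rows, each an object with "translation": the shift along the tool's x, y, z in cm, a list of three; "angular": the turn, a rotation vector about the tool's x, y, z in degrees, a list of three; "grip": the opening, from 0 (shut) to 1 (fully open). In form: [{"translation": [tx, ty, tz], "angular": [ax, ay, az], "grip": grip}, ...]. A call has 1 to 10 rows; each row shifts and turns the commanded pose from where the row before left it, along the tool's axes as they then stand; what a row does not reach is not made up. A row lasts 1/8 s, in which the tool goes at most 62.5 mm and 10.7 degrees, less where a joint would pass 70% of its speed; a pose out of reach is approached as far as the arm can. A call with a gripper value outside its range is refused whole. The fingers move at their own pace and stop on an object; "force" is the grip in N (left out, the last holds). Time passes only in rows, so rows that do not move let the fingers close. It gives the time, the measured TCP pose, the force, the opening and the grip force at its end, in the units of the state.
- state(): the state, without advancing time (a new reading comes with each control period).
- snapshot(name): name is "scene" or "top" or "wrist"; returns a dict with "color" (420x560x3 uint8, red, green, blue), "depth" (420x560 float32, mm along the optical axis (not along the pixel's ray), 0 where there is no reading), "fx", "fy", "cx", "cy" (pixels), "eye" and "attitude" of the camera in the world. Camera axes: x right, y down, z forward; pixel columns grow to the right and rows downward; lengths in mm; the calibration is good to about 2 mm. A picture is of the moment at which its call begins.
- hand_in(): hands the job in; it is judged then, once.
Trained networks look in a picture, given as the dict that the camera call returned (one of the last four; its "shot" number tells which), for a name from the list of things; names that differ only in an ending like _2 or _b are one class to them, and where a whole thing is asked for, a point or a joint stands for the part that bears it (a point fixed in the world has none). Each returns a list of dicts, best first, with "confidence" (0 to 1); they miss things now and then, are a little off and sometimes report something else, mostly with a low value. They report only what shows in the picture. A call takes as long as a camera call.
- find_in(picture, label): "rect" ([centre column, centre row, width, height] in pixels, round what is visible of it).
- cut_out(picture, label): "mask" (420x560 bool, what is visible of it) and "rect" ([centre column, centre row, width, height] in pixels, round what is visible of it).
The state is a dict: "t": time; "joint_pos": joint angles; "qd": joint speeds; "tau": joint torques, N m; "position": TCP position; "ee_rot": TCP orientation; "wrist_force": force on the tool from outside, world axes, zero at the start; "ft_torque": the same for the moment, N m; "opening": finger opening in mm; "finger_force": force on a finger pad.
Only numpy, scipy, OpenCV 4.12 (cv2) and the standard library are available. Lean on these libraries where they do the work, as an engineer would, in place of code of your own. Each camera call takes 0.05 s, during which the arm holds its last target. There are 200 camera calls.

## Working session

There is one attempt and no reset: what is moved stays moved. The work goes in short steps, Python scripts to look and compute and a tool call to move; the robot and the scene stay as the last step left them, time stands still between calls to the robot, and variables do not carry over. Pictures are saved under pics/ and viewed, at most 14 in all, crops included, and the job is handed in when it is done.

Besides the shell and the picture viewer there is one more tool, called as name(argument=value, ...) on one line, values as JSON. send_rows: Moves the arm, as the interface text tells. Its arguments: {"type":"object","properties":{"moves":{"type":"array","items":{"type":"object","properties":{"translation":{"type":"array","items":{"type":"number"}},"angular":{"type":"array","items":{"type":"number"}},"grip":{"type":"number"}}}},"force":{"type":"number"}},"required":["moves"]}

```bash
ls; mkdir -p pics; python3 - <<'E'
from station import *
import cv2
print(state())
for n in ("top","scene"):
    s=snapshot(n); cv2.imwrite(f"pics/{n}0.png",s["color"][:,:,::-1]); print(n,s["fx"],s["fy"],s["cx"],s["cy"],s["eye"],s["attitude"])
E
```

```text
pics
{'t': 0.0, 'joint_pos': array([ 1.01737199e+00,  2.59219207e-01,  2.07581721e-02,  1.33366621e+00,
       -3.23015477e-05,  1.41819229e+00]), 'qd': array([-6.02645249e-04, -8.12738101e-04, -8.91874971e-04,  7.68647897e-04,
        6.76477581e-04,  6.39965241e-05]), 'tau': array([ 5.03748834e-04, -5.55642951e+01,  3.44529963e+01,  1.37783890e-02,
       -1.29955365e-04,  5.51512210e-05]), 'position': array([214.44578468, 506.13206152, 196.75009091]), 'ee_rot': array([ 1.99071234e-01,  9.79984796e-01, -6.30005596e-04, -2.14912193e-04]), 'wrist_force': array([-0.05763172, -0.17324456, -0.24383068]), 'ft_torque': array([-0.04694456,  0.02089144, -0.02205333]), 'finger_force': 0.0, 'opening': 85.19792489670584}
top 476.3320421497953 476.3320421497953 278.32235654737156 206.57687362881737 [ 418.57179633   15.05326746 1153.31195531] [-0.70330623  0.71041364 -0.01550482  0.02079458]
scene 486.1778824635348 486.1778824635348 288.5535523101296 205.81071373017664 [1048.51947872 -501.43059415  660.45390401] [ 0.83346754  0.35444264 -0.1691759  -0.38869241]
```

View pics/top0.png

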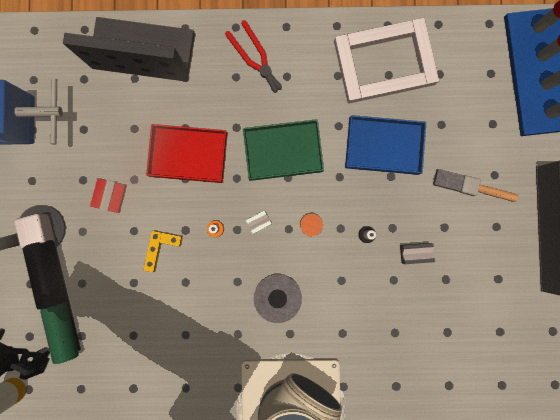

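View pics/scene0.png

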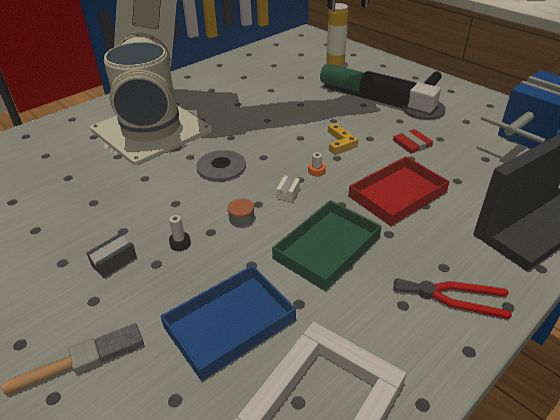

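Top view: red tray (188,153), green (284,150), blue (386,145), square (162,250), short bolt (215,229), small block (259,222), tin (312,225), long bolt (368,235), large block (418,253). The scene view agrees with this, and all parts are upright.

```bash
cat > h.py <<'E'
from station import *
import numpy as np, cv2
from scipy.spatial.transform import Rotation as R
def pts(s,m=None):
    v,u=np.nonzero((s["depth"]>0) if m is None else m&(s["depth"]>0))
    d=s["depth"][v,u]
    c=np.c_[(u-s["cx"])/s["fx"]*d,(v-s["cy"])/s["fy"]*d,d]
    return R.from_quat(s["attitude"]).apply(c)+s["eye"]
def rect(p):
    (cx,cy),(w,h),a=cv2.minAreaRect(p[:,:2].astype(np.float32))
    if w<h: w,h,a=h,w,a+90
    return np.round([cx,cy,w,h,(a+90)%180-90],1)   # centre, long, short, angle of long side
def go(x,y,z,yaw=None):
    """tool-frame row sum from present pose to TCP x,y,z with tool x at world yaw (deg)"""
    st=state(); T=R.from_quat(st["ee_rot"]); 
    c=T.inv().apply(np.array([x,y,z])-st["position"])/10
    X=T.as_matrix()[:,0]; now=np.degrees(np.arctan2(X[1],X[0]))
    return np.round(c,2),round(now,1)
E
python3 - <<'E'
from h import *
s=snapshot("top")
allp=pts(s); print("table z",np.median(allp[:,2]))
for n in "bolt_long bolt_short vblock_large vblock_small square tin tray_red tray_blue tray_green".split():
    for r in cut_out(s,n)[:2]:
        p=pts(s,r["mask"]); zt=np.percentile(p[:,2],[2,50,98]).round(1)
        q=p[p[:,2]>zt[2]-5]
        print(n,round(r["confidence"],2),np.round(r["rect"]),len(p),"z",zt,"all",rect(p),"top",rect(q),"mean",q.mean(0).round(1))
E
```

```text
table z 1.5088755277233759
bolt_long 0.65 [368. 236.  16.  20.] 224 z [ 8.3 19.3 70.1] all [ 409.1 -185.2   38.5   34.8    4.5] top [ 409.8 -187.1   18.9   18.2   89.7] mean [ 409.1 -187.1   67.4]
bolt_short 0.59 [215. 228.  15.  17.] 230 z [ 0.4 18.3 50.2] all [426.1 177.5  43.7  36.2  88.5] top [427.2 175.3  18.8  18.6  89.4] mean [427.5 176.   47.6]
vblock_large 0.79 [417. 255.  34.  23.] 622 z [ 6.1 33.4 40.3] all [ 363.7 -302.6   70.6   44.3  -86.4] top [ 364.1 -302.6   69.8   43.6  -85.6] mean [ 364.7 -303.3   37.6]
vblock_large 0.51 [188. 153.  75.  59.] 4036 z [-0.   5.2 32. ] all [610.3 242.6 184.3 130.8  83.8] top [607.7 241.7 180.4 124.1  84.4] mean [608.5 240.   30.4]
vblock_small 0.9 [259. 224.  25.  23.] 354 z [-1.6 26.7 32. ] all [441.2  72.6  53.1  41.3 -64.3] top [440.9  70.6  48.6  36.  -63.8] mean [441.   70.1  29.3]
square 0.82 [164. 249.  36.  41.] 720 z [ 0.6 20.  24.9] all [370.7 304.   98.5  78.4 -13.9] top [369.5 301.   96.1  71.1 -12.6] mean [383.  310.   21.9]
tin 0.68 [312. 223.  19.  25.] 425 z [ 0.8 32.7 37.1] all [434.9 -54.7  54.6  53.1  89.5] top [433
[... 179 characters left out ...]
4.4] mean [605.6 237.8  30.3]
tray_red 0.31 [368. 234.  20.  22.] 249 z [ 0.1 18.4 69.8] all [ 408.3 -186.    41.2   35.7   -1.6] top [ 409.8 -187.1   18.9   18.2   89.5] mean [ 408.9 -187.3   67.3]
tray_blue 0.69 [387. 144.  80.  58.] 4120 z [ 0.4  5.4 32.2] all [ 626.8 -239.7  191.6  133.9   84.1] top [ 622.8 -234.1  181.   124.4   84.3] mean [ 622.5 -236.    30.6]
tray_green 0.62 [284. 151.  81.  70.] 3974 z [ 0.2  5.  32.1] all [616.2  10.9 183.7 131.2 -84.3] top [613.5  10.7 179.7 124.9 -83.9] mean [610.8   8.6  30.5]
tray_green 0.28 [388. 144.  81.  60.] 4094 z [ 0.6  5.4 32.2] all [ 627.1 -238.1  188.   134.5   84.6] top [ 622.8 -234.1  181.   124.4   84.3] mean [ 620.2 -236.8   30.6]
```

send_rows(force=50, moves=[{"translation": [-4.06,-2.76,0.6],"angular": [0,0,0],"grip": 0.75},{"translation": [-4.06,-2.76,0.6],"angular": [0,0,0],"grip": 0.75},{"translation": [-4.06,-2.76,0.6],"angular": [0,0,0],"grip": 0.75},{"translation": [-4.06,-2.76,0.6],"angular": [0,0,0],"grip": 0.75},{"translation": [-4.06,-2.76,0.6],"angular": [0,0,0],"grip": 0.75},{"translation": [-4.06,-2.76,0.6],"angular": [0,0,0],"grip": 0.75},{"translation": [-4.06,-2.76,0.6],"angular": [0,0,0],"grip": 0.75},{"translation": [-4.06,-2.76,0.6],"angular": [0,0,0],"grip": 0.75},{"translation": [0,0,0],"angular": [0,0,8],"grip": 0.75},{"translation": [0,0,0],"angular": [0,0,8],"grip": 0.75}])

```text
t: 1.85
position: [427.9, 175.6, 149.3]
ee_rot: [0.337, 0.942, -0.0, -0.0]
wrist_force: [0.1, 0.0, -0.8]
opening: 63.9
finger_force: 0.0
```

send_rows(moves=[{"translation": [0,0,0],"angular": [0,0,8],"grip": 0.75},{"translation": [0,0,0],"angular": [0,0,8],"grip": 0.75},{"translation": [0,0,0],"angular": [0,0,8],"grip": 0.75},{"translation": [0,0,0],"angular": [0,0,8],"grip": 0.75},{"translation": [0,0,0],"angular": [0,0,8],"grip": 0.75},{"translation": [0,0,0],"angular": [0,0,7],"grip": 0.75},{"translation": [0,0,0],"angular": [0,0,0],"grip": 0.75},{"translation": [0,0,0],"angular": [0,0,0],"grip": 0.75}])

```text
t: 2.85
position: [427.5, 176.4, 149.4]
ee_rot: [0.681, 0.732, 0.0, 0.0]
wrist_force: [0.1, -1.0, 0.8]
opening: 64.0
finger_force: 0.0
```

```bash
python3 - <<'E'
from h import *
st=state();print(st["t"],st["position"],st["ee_rot"],st["opening"],np.degrees(st["joint_pos"]).round(1))
print(go(427.3,175.7,20))
s=snapshot("wrist"); cv2.imwrite("pics/w1.png",s["color"][:,:,::-1])
p=pts(s); near=p[np.hypot(p[:,0]-427,p[:,1]-176)<60]
for lo,hi in((12,20),(38,60)):
    q=near[(near[:,2]>lo)&(near[:,2]<hi)]; print(lo,len(q),rect(q) if len(q) else 0)
E
```

```text
2.85 [427.51027129 176.39162482 149.42154288] [6.80784308e-01 7.32483940e-01 3.18048729e-05 4.37681388e-05] 63.96288887837058 [ 12.    7.5 -15.3  67.2  -0.   97.8]
(array([-0.07, -0.03, 12.94]), np.float64(94.2))
12 696 [428.7 176.9  39.   38.9  65.6]
38 472 [428.6 176.7  21.   21.    6.1]
```

View pics/w1.png

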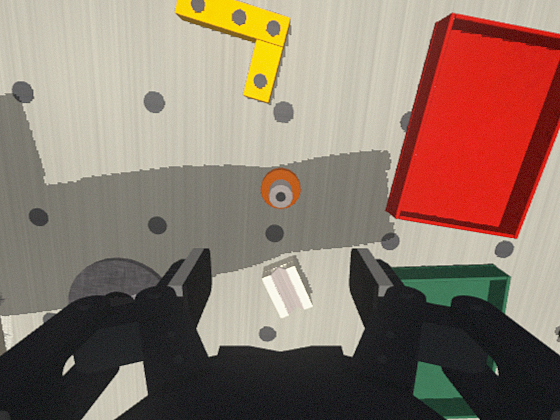

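The wrist view shows the short bolt at pixel (281,190), which puts it under the gripper within 1 mm. Next I descend and grip.

send_rows(force=50, moves=[{"translation": [0,0.05,3],"angular": [0,0,0],"grip": 0.75},{"translation": [0,0,4],"angular": [0,0,0],"grip": 0.75},{"translation": [0,0,3.5],"angular": [0,0,0],"grip": 0.75},{"translation": [0,0,1.5],"angular": [0,0,0],"grip": 0.75},{"translation": [0,0,0.9],"angular": [0,0,0],"grip": 0.75},{"translation": [0,0,0],"angular": [0,0,0],"grip": 0.75},{"translation": [0,0,0],"angular": [0,0,0],"grip": 0.1},{"translation": [0,0,0],"angular": [0,0,0],"grip": 0.1},{"translation": [0,0,0],"angular": [0,0,0],"grip": 0.1},{"translation": [0,0,0],"angular": [0,0,0],"grip": 0.1}])

```text
t: 4.15
position: [428.1, 176.5, 20.6]
ee_rot: [0.682, 0.732, 0.0, 0.0]
wrist_force: [-0.4, 0.4, 0.2]
opening: 8.5
finger_force: 0.0
```

send_rows(moves=[{"translation": [0,0,0],"angular": [0,0,0],"grip": 0.1},{"translation": [0,0,0],"angular": [0,0,0],"grip": 0.1},{"translation": [0,0,0],"angular": [0,0,0],"grip": 0.1}])

```text
t: 4.53
position: [428.0, 176.4, 20.4]
ee_rot: [0.682, 0.732, -0.0, -0.0]
wrist_force: [-0.2, 1.0, -0.1]
opening: 8.4
finger_force: 0.0
```

The fingers closed to 8.5 mm on nothing, so I look.

```bash
python3 - <<'E'
from h import *
s=snapshot("scene"); cv2.imwrite("pics/s1.png",cv2.resize(s["color"][80:240,220:440,::-1],None,fx=3,fy=3))
p=pts(s); near=p[np.hypot(p[:,0]-427,p[:,1]-176)<90]
w=snapshot("wrist"); cv2.imwrite("pics/w2.png",w["color"][:,:,::-1])
for n,q in(("scene",s),("top",snapshot("top")),("wrist",w)):
    for r in cut_out(q,"bolt_short")[:1]:
        p=pts(q,r["mask"]); print(n,r["confidence"],r["rect"],p.mean(0),p.max(0),p.min(0))
E
```

```text
scene 0.7 [315.9, 163.2, 15.7, 21.8] [432.59908139 169.28262112  23.83552788] [449.96307491 216.73530161  57.56845968] [386.63187915 154.56577937  -2.33784681]
top 0.37 [257.2, 222.5, 22.7, 19.4] [441.30092867  71.04147139  25.73321384] [464.05553313  97.48241571  33.74209701] [419.28350064  45.58569473  13.56453192]
wrist 0.74 [279.5, 235.3, 67.8, 75.1] [428.28571756 183.80117986  26.17103319] [447.94427174 196.68390898  59.75376642] [408.88184635 165.89904797  -0.55418126]
```

View pics/s1.png

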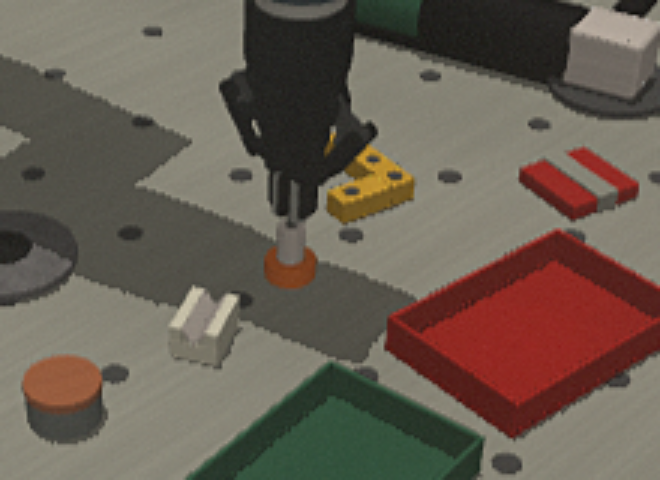

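View pics/w2.png

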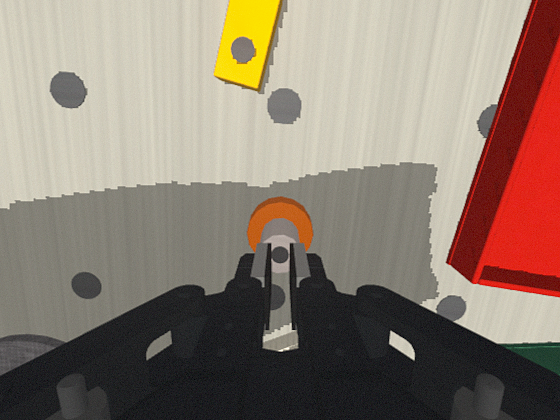

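```bash
python3 - <<'E'
from h import *
for n in("scene","wrist"):
    s=snapshot(n); d=s["depth"]>0; p=pts(s); c=s["color"][d].astype(int)
    m=(np.hypot(p[:,0]-428,p[:,1]-176)<60)&(p[:,2]>8); p=p[m];c=c[m]
    dark=c.max(1)<60; og=(c[:,0]-c[:,2]>60)
    print(n,s["eye"],s["attitude"],"orange",og.sum(),rect(p[og]) if og.sum()>5 else 0)
    for z in range(8,130,8):
        k=dark&(p[:,2]>=z)&(p[:,2]<z+8); b=~dark&~og&(p[:,2]>=z)&(p[:,2]<z+8)
        f=lambda k:(k.sum(),p[k].min(0)[:2].round(),p[k].max(0)[:2].round()) if k.sum()>3 else k.sum()
        print(z,"dark",f(k),"bright",f(b))
E
```

```text
scene [1048.51947872 -501.43059415  660.45390401] [ 0.83346754  0.35444264 -0.1691759  -0.38869241] orange 110 [430.3 171.6  36.9  34.7  41.1]
8 dark 0 bright (np.int64(5), array([412., 164.]), array([433., 195.]))
16 dark 0 bright (np.int64(29), array([409., 165.]), array([438., 183.]))
24 dark 0 bright (np.int64(28), array([421., 164.]), array([439., 181.]))
32 dark 0 bright (np.int64(28), array([422., 163.]), array([439., 181.]))
40 dark 2 bright (np.int64(48), array([418., 165.]), array([440., 185.]))
48 dark 2 bright (np.int64(6), array([433., 166.]), array([439., 183.]))
56 dark (np.int64(19), array([414., 164.]), array([444., 181.])) bright (np.int64(9), array([421., 163.]), array([443., 185.]))
64 dark (np.int64(37), array([413., 163.]), array([446., 184.])) bright (np.int64(12), array([408., 164.]), array([438., 170.]))
72 dark (np.int64(40), array([411., 163.]), array([447., 185.])) bright (np.int64(11), array([418., 162.]), array([441., 168.]))
80 dark (np.int64(37), array([412., 163.]), array([447., 183.])) bright (np.int64(11), array([418., 164.]), array([439., 170.]))
8
[... 1812 characters left out ...]
y([417., 165.]), array([451., 189.]))
96 dark (np.int64(1791), array([391., 165.]), array([464., 192.])) bright (np.int64(147), array([392., 164.]), array([467., 191.]))
104 dark (np.int64(5360), array([386., 165.]), array([471., 193.])) bright (np.int64(110), array([386., 165.]), array([472., 192.]))
112 dark (np.int64(4064), array([380., 165.]), array([475., 194.])) bright (np.int64(57), array([381., 166.]), array([476., 192.]))
120 dark (np.int64(6594), array([376., 165.]), array([480., 196.])) bright (np.int64(107), array([375., 177.]), array([481., 193.]))
128 dark (np.int64(10771), array([369., 165.]), array([486., 196.])) bright (np.int64(69), array([370., 178.]), array([485., 193.]))
```

Both cameras put the fingertips at z≈57 mm, while the reported TCP is 20. The true tips sit about 36 mm above the reported TCP. I open, descend with care and recheck.

send_rows(moves=[{"translation": [0,0,0],"angular": [0,0,0],"grip": 0.75},{"translation": [0,0,0],"angular": [0,0,0],"grip": 0.75},{"translation": [0,0,0],"angular": [0,0,0],"grip": 0.75},{"translation": [0,0,0],"angular": [0,0,0],"grip": 0.75},{"translation": [0,0,1],"angular": [0,0,0],"grip": 0.75},{"translation": [0,0,1],"angular": [0,0,0],"grip": 0.75},{"translation": [0,0,0.5],"angular": [0,0,0],"grip": 0.75},{"translation": [0,0,0.4],"angular": [0,0,0],"grip": 0.75},{"translation": [0,0,0],"angular": [0,0,0],"grip": 0.75}])

```text
t: 6.05
position: [427.8, 176.4, -8.9]
ee_rot: [0.682, 0.732, -0.0, -0.0]
wrist_force: [0.0, 0.1, -0.2]
opening: 63.8
finger_force: 0.0
```

```bash
cat >> h.py <<'E'
def tips(n="wrist",ref=None):
    "lowest z of the dark fingers round the TCP axis"
    s=snapshot(n); d=s["depth"]>0; p=pts(s); c=s["color"][d].astype(int); x,y,z=state()["position"]
    m=(abs(p[:,0]-x)<55)&(abs(p[:,1]-y)<55)&(p[:,2]>z+8)&(c.max(1)<60); q=p[m]
    return n,m.sum(),np.percentile(q[:,2],[.1,.5,1,3]).round(1)
E
python3 - <<'E'
from h import *
print(state()["position"],state()["opening"],state()["wrist_force"]);print(tips("wrist"),tips("scene"))
E
```

```text
[427.84595878 176.37433825  -8.90954909] 63.8423190528291 [ 0.01261334  0.1209004  -0.20559396]
('wrist', np.int64(44880), array([32.4, 37.1, 40.7, 51.2])) ('scene', np.int64(2867), array([ 0.8, 33.2, 39.3, 49.4]))
```

send_rows(force=50, moves=[{"translation": [0,0,0.4],"angular": [0,0,0],"grip": 0.75},{"translation": [0,0,0.3],"angular": [0,0,0],"grip": 0.75},{"translation": [0,0,0],"angular": [0,0,0],"grip": 0.1},{"translation": [0,0,0],"angular": [0,0,0],"grip": 0.1},{"translation": [0,0,0],"angular": [0,0,0],"grip": 0.1},{"translation": [0,0,0],"angular": [0,0,0],"grip": 0.1},{"translation": [0,0,0],"angular": [0,0,0],"grip": 0.1}])

```text
t: 7.02
position: [428.0, 176.4, -15.5]
ee_rot: [0.682, 0.732, 0.0, 0.0]
wrist_force: [-1.4, -0.5, 4.9]
opening: 20.3
finger_force: 48.8
```

send_rows(moves=[{"translation": [0,0,-1],"angular": [0,0,0],"grip": 0.1},{"translation": [0,0,-4],"angular": [0,0,0],"grip": 0.1},{"translation": [0,0,-4],"angular": [0,0,0],"grip": 0.1},{"translation": [0,0,0],"angular": [0,0,0],"grip": 0.1}])

```text
t: 7.52
position: [429.8, 176.8, 77.3]
ee_rot: [0.682, 0.732, 0.002, 0.002]
wrist_force: [-0.8, 0.2, -1.7]
opening: 20.7
finger_force: 49.2
```

```bash
python3 - <<'E'
from h import *
st=state();print(st["position"],st["opening"],st["finger_force"])
print(go(611.5,281.6,73.2))
s=snapshot("scene"); p=pts(s); c=s["color"][s["depth"]>0].astype(int)
m=(np.hypot(p[:,0]-428,p[:,1]-176)<60)&(c[:,0]-c[:,2]>60); print(m.sum(),p[m].min(0),p[m].max(0))
cv2.imwrite("pics/s2.png",cv2.resize(s["color"][80:240,220:440,::-1],None,fx=3,fy=3))
E
```

```text
[429.8412456  176.8351861   77.30351518] 20.673522155340496 49.19106066226959
(array([ 9.17, 18.86,  0.52]), np.float64(94.0))
148 [411.39708979 154.48725993  93.70700713] [450.29013103 186.54907592 111.49584153]
```

View pics/s2.png

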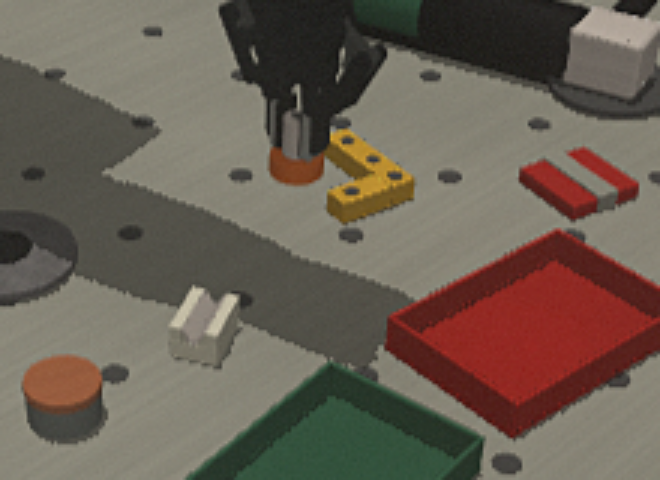

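The short bolt is held upright, with its head at about (295,165) in the crop. Now I carry it to the red tray.

send_rows(moves=[{"translation": [1.4,2.8,0],"angular": [0,0,0],"grip": 0.1},{"translation": [1.9,3.9,0],"angular": [0,0,0],"grip": 0.1},{"translation": [2,4.2,0],"angular": [0,0,0],"grip": 0.1},{"translation": [2,4.2,0],"angular": [0,0,0],"grip": 0.1},{"translation": [1.87,3.76,0],"angular": [0,0,0],"grip": 0.1},{"translation": [0,0,0],"angular": [0,0,4.8],"grip": 0.1},{"translation": [0,0,0],"angular": [0,0,4.8],"grip": 0.1},{"translation": [0,0,0],"angular": [0,0,0],"grip": 0.1},{"translation": [0,0,0],"angular": [0,0,0],"grip": 0.1}])

```text
t: 8.7
position: [609.3, 281.0, 73.6]
ee_rot: [0.74, 0.673, -0.001, -0.0]
wrist_force: [0.0, 0.4, -2.3]
opening: 20.4
finger_force: 49.6
```

```bash
python3 - <<'E'
from h import *
st=state();print(st["position"],st["opening"],st["finger_force"]);print(go(611.5,281.6,-11.5))
E
```

```text
[609.27559045 281.01892539  73.56114294] 20.403672961225695 49.57722008228302
(array([0.08, 0.23, 8.51]), np.float64(84.5))
```

send_rows(moves=[{"translation": [0.08,0.2,3],"angular": [0,0,0],"grip": 0.1},{"translation": [0,0,3],"angular": [0,0,0],"grip": 0.1},{"translation": [0,0,1.5],"angular": [0,0,0],"grip": 0.1},{"translation": [0,0,0.6],"angular": [0,0,0],"grip": 0.1},{"translation": [0,0,0.35],"angular": [0,0,0],"grip": 0.1},{"translation": [0,0,0],"angular": [0,0,0],"grip": 0.1},{"translation": [0,0,0],"angular": [0,0,0],"grip": 0.1}])

```text
t: 9.57
position: [612.1, 281.9, -9.4]
ee_rot: [0.741, 0.672, 0.001, 0.0]
wrist_force: [0.2, 0.6, -1.7]
opening: 20.5
finger_force: 49.6
```

send_rows(moves=[{"translation": [0,0,0.15],"angular": [0,0,0],"grip": 0.1},{"translation": [0,0,0.05],"angular": [0,0,0],"grip": 0.1},{"translation": [0,0,0],"angular": [0,0,0],"grip": 0.1}])

```text
t: 9.95
position: [612.0, 281.9, -11.4]
ee_rot: [0.741, 0.672, 0.0, 0.0]
wrist_force: [-1.7, -0.3, 5.0]
opening: 20.3
finger_force: 50.3
```

send_rows(moves=[{"translation": [0,0,0],"angular": [0,0,0],"grip": 0.6},{"translation": [0,0,0],"angular": [0,0,0],"grip": 0.6},{"translation": [0,0,0],"angular": [0,0,0],"grip": 0.6},{"translation": [0,0,-1],"angular": [0,0,0],"grip": 0.6},{"translation": [0,0,-4],"angular": [0,0,0],"grip": 0.6},{"translation": [0,0,-5],"angular": [0,0,0],"grip": 0.6},{"translation": [-2.2,-0.72,0],"angular": [0,0,0],"grip": 0.75},{"translation": [-4.4,-1.42,0],"angular": [0,0,0],"grip": 0.75},{"translation": [-4.8,-1.54,0],"angular": [0,0,0],"grip": 0.75},{"translation": [-4.8,-1.54,0],"angular": [0,0,0],"grip": 0.75}])

```text
t: 11.2
position: [543.5, 124.4, 88.7]
ee_rot: [0.74, 0.672, 0.0, 0.0]
wrist_force: [1.1, -1.1, 0.5]
opening: 63.6
finger_force: 0.0
```

send_rows(moves=[{"translation": [-4.8,-1.54,0],"angular": [0,0,0],"grip": 0.75},{"translation": [-4.8,-1.54,0],"angular": [0,0,0],"grip": 0.75},{"translation": [-4.8,-1.54,0],"angular": [0,0,0],"grip": 0.75},{"translation": [-4.8,-1.54,0],"angular": [0,0,0],"grip": 0.75},{"translation": [-4.8,-1.54,0],"angular": [0,0,0],"grip": 0.75},{"translation": [-4.4,-1.41,0],"angular": [0,0,0],"grip": 0.75},{"translation": [-4,-1.3,0],"angular": [0,0,0],"grip": 0.75},{"translation": [0,0,0],"angular": [0,0,0],"grip": 0.75},{"translation": [0,0,0],"angular": [0,0,0],"grip": 0.75}])

```text
t: 12.32
position: [409.1, -186.7, 88.3]
ee_rot: [0.741, 0.672, 0.0, 0.0]
wrist_force: [-0.4, 0.5, -0.3]
opening: 64.2
finger_force: 0.0
```

```bash
python3 - <<'E'
from h import *
st=state();print(st["t"],st["position"],st["opening"])
s=snapshot("wrist"); p=pts(s); c=s["color"][s["depth"]>0].astype(int)
near=p[np.hypot(p[:,0]-409.5,p[:,1]+187)<35]
for lo,hi in((12,20),(60,75)):
    q=near[(near[:,2]>lo)&(near[:,2]<hi)]; print(lo,len(q),rect(q) if len(q) else 0)
print(go(409.8,-187,-11)); print(tips())
t=snapshot("top"); p=pts(t); c=t["color"][t["depth"]>0].astype(int)
m=(np.hypot(p[:,0]-612,p[:,1]-282)<35)&(p[:,2]>38); print("placed",m.sum(),rect(p[m]),p[m][:,2].max())
E
```

```text
12.325 [ 409.14034832 -186.73143492   88.34137454] 64.17954895747135
12 963 [ 411.2 -184.1   39.5   33.8   -4.2]
60 864 [ 410.8 -186.8   21.2   21.     9.2]
(array([-0.06,  0.05,  9.93]), np.float64(84.5))
('wrist', np.int64(43963), array([131.1, 135.1, 138.6, 149.2]))
placed 79 [609.8 280.6  20.6  20.5 -74.4] 56.06752218902989
```

send_rows(force=50, moves=[{"translation": [0,0.12,3],"angular": [0,0,0],"grip": 0.75},{"translation": [0,0,3.5],"angular": [0,0,0],"grip": 0.75},{"translation": [0,0,2],"angular": [0,0,0],"grip": 0.75},{"translation": [0,0,1.1],"angular": [0,0,0],"grip": 0.75},{"translation": [0,0,0],"angular": [0,0,0],"grip": 0.75},{"translation": [0,0,0],"angular": [0,0,0],"grip": 0.1},{"translation": [0,0,0],"angular": [0,0,0],"grip": 0.1},{"translation": [0,0,0],"angular": [0,0,0],"grip": 0.1},{"translation": [0,0,0],"angular": [0,0,0],"grip": 0.1}])

```text
t: 13.6
position: [410.6, -187.2, -7.5]
ee_rot: [0.741, 0.672, 0.0, 0.001]
wrist_force: [-1.1, 1.2, 5.8]
opening: 20.6
finger_force: 48.7
```

send_rows(moves=[{"translation": [0,0,-1],"angular": [0,0,0],"grip": 0.1},{"translation": [0,0,-4],"angular": [0,0,0],"grip": 0.1},{"translation": [0,0,-5],"angular": [0,0,0],"grip": 0.1},{"translation": [0,0,0],"angular": [0,0,0],"grip": 0.1},{"translation": [0,0,0],"angular": [0,0,0],"grip": 0.1}])

```text
t: 14.22
position: [409.8, -186.6, 91.5]
ee_rot: [0.741, 0.672, -0.0, -0.0]
wrist_force: [0.4, -0.1, -2.6]
opening: 20.9
finger_force: 49.7
```

```bash
python3 - <<'E'
from h import *
st=state();print(st["position"],st["opening"],st["finger_force"]);print(go(603.7,202,-3))
E
```

```text
[ 409.84455187 -186.64061106   91.48931896] 20.947397473529634 49.68008816242218
(array([40.56, 15.53,  9.45]), np.float64(84.4))
```

send_rows(moves=[{"translation": [2.56,0.98,0],"angular": [0,0,0],"grip": 0.1},{"translation": [4.4,1.685,0],"angular": [0,0,0],"grip": 0.1},{"translation": [4.4,1.685,0],"angular": [0,0,0],"grip": 0.1},{"translation": [4.4,1.685,0],"angular": [0,0,0],"grip": 0.1},{"translation": [4.4,1.685,0],"angular": [0,0,0],"grip": 0.1},{"translation": [4.4,1.685,0],"angular": [0,0,0],"grip": 0.1},{"translation": [4.4,1.685,0],"angular": [0,0,0],"grip": 0.1},{"translation": [4.4,1.685,0],"angular": [0,0,0],"grip": 0.1},{"translation": [4.4,1.685,0],"angular": [0,0,0],"grip": 0.1},{"translation": [2.8,1.07,0],"angular": [0,0,0],"grip": 0.1}])

```text
t: 15.48
position: [603.7, 203.5, 89.4]
ee_rot: [0.74, 0.672, -0.001, -0.001]
wrist_force: [0.4, 0.2, -2.3]
opening: 20.7
finger_force: 49.5
```

send_rows(moves=[{"translation": [0,0,0],"angular": [0,0,0],"grip": 0.1},{"translation": [0,0,3],"angular": [0,0,0],"grip": 0.1},{"translation": [0,0,3],"angular": [0,0,0],"grip": 0.1},{"translation": [0,0,1.8],"angular": [0,0,0],"grip": 0.1},{"translation": [0,0,0.8],"angular": [0,0,0],"grip": 0.1},{"translation": [0,0,0],"angular": [0,0,0],"grip": 0.1},{"translation": [0,0,0],"angular": [0,0,0],"grip": 0.1}])

```text
t: 16.35
position: [604.5, 201.6, 6.6]
ee_rot: [0.741, 0.672, 0.0, 0.0]
wrist_force: [0.8, 0.7, -2.2]
opening: 20.9
finger_force: 49.6
```

send_rows(moves=[{"translation": [0,0,0.5],"angular": [0,0,0],"grip": 0.1},{"translation": [0,0,0.25],"angular": [0,0,0],"grip": 0.1},{"translation": [0,0,0.1],"angular": [0,0,0],"grip": 0.1},{"translation": [0,0,0.1],"angular": [0,0,0],"grip": 0.1},{"translation": [0,0,0],"angular": [0,0,0],"grip": 0.1}])

```text
t: 16.98
position: [604.1, 201.8, -3.3]
ee_rot: [0.741, 0.672, 0.0, 0.0]
wrist_force: [-1.5, -0.6, 0.5]
opening: 20.9
finger_force: 49.9
```

send_rows(moves=[{"translation": [0,0,0],"angular": [0,0,0],"grip": 0.6},{"translation": [0,0,0],"angular": [0,0,0],"grip": 0.6},{"translation": [0,0,0],"angular": [0,0,0],"grip": 0.6},{"translation": [0,0,-1],"angular": [0,0,0],"grip": 0.6},{"translation": [0,0,-4],"angular": [0,0,0],"grip": 0.6},{"translation": [0,0,-4.5],"angular": [0,0,0],"grip": 0.6},{"translation": [-2.3,-0.83,0],"angular": [0,0,0],"grip": 0.8},{"translation": [-4.5,-1.62,0],"angular": [0,0,0],"grip": 0.85},{"translation": [-4.8,-1.73,0],"angular": [0,0,0],"grip": 0.85},{"translation": [-4.8,-1.73,0],"angular": [0,0,0],"grip": 0.85}])

```text
t: 18.23
position: [528.8, 43.0, 92.2]
ee_rot: [0.74, 0.672, 0.0, 0.0]
wrist_force: [0.6, -0.2, -0.1]
opening: 72.5
finger_force: 0.0
```

send_rows(moves=[{"translation": [-4.8,-1.73,0],"angular": [0,0,0],"grip": 0.85},{"translation": [-4.8,-1.73,0],"angular": [0,0,0],"grip": 0.85},{"translation": [-4.8,-1.73,0],"angular": [0,0,0],"grip": 0.85},{"translation": [-4.8,-1.73,0],"angular": [0,0,0],"grip": 0.85},{"translation": [-4.8,-1.73,0],"angular": [0,0,0],"grip": 0.85},{"translation": [-4.8,-1.73,0],"angular": [0,0,0],"grip": 0.85},{"translation": [-4.5,-1.62,0],"angular": [0,0,0],"grip": 0.85},{"translation": [-2.84,-1.03,0],"angular": [0,0,-5],"grip": 0.85},{"translation": [0,0,0],"angular": [0,0,-5],"grip": 0.85},{"translation": [0,0,0],"angular": [0,0,0],"grip": 0.85}])

```text
t: 19.48
position: [364.6, -303.3, 91.9]
ee_rot: [0.68, 0.733, -0.0, 0.0]
wrist_force: [-0.4, 1.0, 0.2]
opening: 72.5
finger_force: 0.0
```

```bash
python3 - <<'E'
from h import *
st=state();print(st["t"],st["position"],st["opening"])
s=snapshot("wrist"); p=pts(s); r=cut_out(s,"vblock_large")[:1]
for k in r:
    q=pts(s,k["mask"]); print(k["confidence"],rect(q[q[:,2]>27]),rect(q))
print(go(364.3,-302.6,-31)); print(tips())
t=snapshot("top"); p=pts(t)
for x,y,h in((611,281,38),(604,202,55)):
    m=(np.hypot(p[:,0]-x,p[:,1]-y)<35)&(p[:,2]>h); print("placed",m.sum(),rect(p[m]),p[m][:,2].max())
E
```

```text
19.475 [ 364.5621726  -303.25931137   91.94795191] 72.51907927057462
0.64 [ 365.3 -302.5   70.1   44.1  -86.3] [ 367.5 -307.1   80.3   47.9  -85.7]
(array([ 0.02, -0.06, 12.28]), np.float64(94.3))
('wrist', np.int64(36003), array([136.3, 139.3, 142.3, 150.6]))
placed 80 [610.1 281.   21.4  20.6 -67.1] 56.15618312031506
placed 80 [601.2 200.9  21.1  19.5  89. ] 75.11929682264372
```

send_rows(force=80, moves=[{"translation": [0.05,0,3],"angular": [0,0,0],"grip": 0.85},{"translation": [0,0,4],"angular": [0,0,0],"grip": 0.85},{"translation": [0,0,3],"angular": [0,0,0],"grip": 0.85},{"translation": [0,0,1.7],"angular": [0,0,0],"grip": 0.85},{"translation": [0,0,0.9],"angular": [0,0,0],"grip": 0.85},{"translation": [0,0,0],"angular": [0,0,0],"grip": 0.4},{"translation": [0,0,0],"angular": [0,0,0],"grip": 0.4},{"translation": [0,0,0],"angular": [0,0,0],"grip": 0.4},{"translation": [0,0,0],"angular": [0,0,0],"grip": 0.4}])

```text
t: 20.8
position: [365.0, -302.6, -33.8]
ee_rot: [0.679, 0.734, -0.0, 0.001]
wrist_force: [0.2, 2.1, 6.2]
opening: 43.1
finger_force: 82.2
```

send_rows(moves=[{"translation": [0,0,-1],"angular": [0,0,0],"grip": 0.4},{"translation": [0,0,-4],"angular": [0,0,0],"grip": 0.4},{"translation": [0,0,-4],"angular": [0,0,0],"grip": 0.4},{"translation": [0,0,0],"angular": [0,0,5],"grip": 0.4},{"translation": [0,0,0],"angular": [0,0,5],"grip": 0.4},{"translation": [0,0,0],"angular": [0,0,0],"grip": 0.4}])

```text
t: 21.55
position: [364.5, -302.2, 55.8]
ee_rot: [0.74, 0.672, -0.0, 0.0]
wrist_force: [0.4, 0.1, -3.4]
opening: 43.0
finger_force: 82.4
```

```bash
python3 - <<'E'
from h import *
st=state();print(st["position"],st["opening"],st["finger_force"],st["wrist_force"]);print(go(618.6,-275.9,-29))
E
```

```text
[ 364.5417921  -302.2497357    55.82889644] 42.97452175656475 82.40574181079865 [ 0.43963075  0.14089453 -3.40109629]
(array([ 5.07, 25.03,  8.48]), np.float64(84.5))
```

send_rows(moves=[{"translation": [0.6,3,0],"angular": [0,0,0],"grip": 0.4},{"translation": [0.97,4.8,0],"angular": [0,0,0],"grip": 0.4},{"translation": [0.97,4.8,0],"angular": [0,0,0],"grip": 0.4},{"translation": [0.97,4.8,0],"angular": [0,0,0],"grip": 0.4},{"translation": [0.97,4.8,0],"angular": [0,0,0],"grip": 0.4},{"translation": [0.59,2.83,0],"angular": [0,0,0],"grip": 0.4},{"translation": [0,0,0],"angular": [0,0,0],"grip": 0.4},{"translation": [0,0,0],"angular": [0,0,0],"grip": 0.4},{"translation": [0,0,2.5],"angular": [0,0,0],"grip": 0.4}])

```text
t: 22.68
position: [618.9, -277.1, 32.2]
ee_rot: [0.741, 0.672, 0.0, 0.002]
wrist_force: [0.3, 0.9, -3.3]
opening: 42.9
finger_force: 82.7
```

send_rows(moves=[{"translation": [0,0,2.5],"angular": [0,0,0],"grip": 0.4},{"translation": [0,0,1.7],"angular": [0,0,0],"grip": 0.4},{"translation": [0,0,0.8],"angular": [0,0,0],"grip": 0.4},{"translation": [0,0,0],"angular": [0,0,0],"grip": 0.4},{"translation": [0,0,0],"angular": [0,0,0],"grip": 0.4}])

```text
t: 23.3
position: [619.1, -276.5, -18.7]
ee_rot: [0.741, 0.672, 0.0, 0.001]
wrist_force: [0.1, 0.1, -2.8]
opening: 42.8
finger_force: 82.7
```

```bash
python3 - <<'E'
from h import *
st=state();print(st["position"],st["opening"],st["finger_force"],st["wrist_force"]);print(go(618.6,-275.9,-29.5))
E
```

```text
[ 619.1392808  -276.46153415  -18.68635384] 42.833890456163616 82.70946443080902 [ 0.0917628   0.14001766 -2.75768199]
(array([ 0.05, -0.06,  1.08]), np.float64(84.4))
```

send_rows(moves=[{"translation": [0,0,0.6],"angular": [0,0,0],"grip": 0.4},{"translation": [0,0,0.3],"angular": [0,0,0],"grip": 0.4},{"translation": [0,0,0.1],"angular": [0,0,0],"grip": 0.4},{"translation": [0,0,0.1],"angular": [0,0,0],"grip": 0.4},{"translation": [0,0,0],"angular": [0,0,0],"grip": 0.4}])

```text
t: 23.92
position: [618.5, -276.0, -29.7]
ee_rot: [0.741, 0.672, -0.0, 0.0]
wrist_force: [-3.1, 2.0, 4.7]
opening: 43.0
finger_force: 83.8
```

send_rows(moves=[{"translation": [0,0,0],"angular": [0,0,0],"grip": 0.68},{"translation": [0,0,0],"angular": [0,0,0],"grip": 0.68},{"translation": [0,0,0],"angular": [0,0,0],"grip": 0.68},{"translation": [0,0,-1],"angular": [0,0,0],"grip": 0.68},{"translation": [0,0,-4],"angular": [0,0,0],"grip": 0.68},{"translation": [0,0,-5],"angular": [0,0,0],"grip": 0.68},{"translation": [2.5,-1.61,0],"angular": [0,0,0],"grip": 0.75},{"translation": [4.1,-2.63,0],"angular": [0,0,0],"grip": 0.75},{"translation": [4.1,-2.63,0],"angular": [0,0,0],"grip": 0.75},{"translation": [4.1,-2.63,0],"angular": [0,0,0],"grip": 0.75}])

```text
t: 25.18
position: [537.9, -118.5, 70.2]
ee_rot: [0.741, 0.672, 0.0, 0.0]
wrist_force: [1.4, 0.6, 1.4]
opening: 64.0
finger_force: 0.0
```

send_rows(moves=[{"translation": [4.1,-2.63,0],"angular": [0,0,0],"grip": 0.75},{"translation": [4.1,-2.63,0],"angular": [0,0,0],"grip": 0.75},{"translation": [4.1,-2.63,0],"angular": [0,0,0],"grip": 0.75},{"translation": [4.1,-2.63,0],"angular": [0,0,0],"grip": 0.75},{"translation": [1.56,-1.03,0],"angular": [0,0,-8],"grip": 0.75},{"translation": [0,0,0],"angular": [0,0,-8],"grip": 0.75},{"translation": [0,0,0],"angular": [0,0,-8],"grip": 0.75},{"translation": [0,0,0],"angular": [0,0,-7.8],"grip": 0.75},{"translation": [0,0,0],"angular": [0,0,0],"grip": 0.75},{"translation": [0,0,0],"angular": [0,0,0],"grip": 0.75}])

```text
t: 26.42
position: [441.1, 70.3, 69.7]
ee_rot: [0.529, 0.848, 0.0, 0.0]
wrist_force: [-0.2, -0.1, 0.2]
opening: 64.3
finger_force: 0.0
```

```bash
python3 - <<'E'
from h import *
st=state();print(st["t"],st["position"],st["opening"])
s=snapshot("wrist")
for k in cut_out(s,"vblock_small")[:1]:
    q=pts(s,k["mask"]); print(k["confidence"],rect(q[q[:,2]>20]),rect(q))
print(go(440.9,70.6,-33)); print(tips())
t=snapshot("top"); p=pts(t)
m=(np.hypot(p[:,0]-618.6,p[:,1]+276)<42)&(p[:,2]>35); print("placed",m.sum(),rect(p[m]),p[m][:,2].max())
E
```

```text
26.425 [441.10715362  70.29906201  69.74834073] 64.26875311139746
0.6 [443.3  71.7  50.3  36.  -62.8] [443.4  72.1  50.6  37.1 -61.8]
(array([ 0.03,  0.  , 10.26]), np.float64(116.1))
('wrist', np.int64(50544), array([112.6, 116.9, 120.7, 132.2]))
placed 379 [ 617.7 -276.1   69.7   44.7   84.1] 46.620973930872424
```

send_rows(force=60, moves=[{"translation": [0.04,0.12,3],"angular": [0,0,-0.5],"grip": 0.75},{"translation": [0,0,3.5],"angular": [0,0,0],"grip": 0.75},{"translation": [0,0,2.2],"angular": [0,0,0],"grip": 0.75},{"translation": [0,0,1],"angular": [0,0,0],"grip": 0.75},{"translation": [0,0,0.55],"angular": [0,0,0],"grip": 0.75},{"translation": [0,0,0],"angular": [0,0,0],"grip": 0.3},{"translation": [0,0,0],"angular": [0,0,0],"grip": 0.3},{"translation": [0,0,0],"angular": [0,0,0],"grip": 0.3},{"translation": [0,0,0],"angular": [0,0,0],"grip": 0.3}])

```text
t: 27.75
position: [442.4, 71.2, -32.3]
ee_rot: [0.524, 0.851, 0.0, 0.001]
wrist_force: [-1.1, 0.3, 6.7]
opening: 35.0
finger_force: 60.7
```

send_rows(moves=[{"translation": [0,0,-1],"angular": [0,0,0],"grip": 0.3},{"translation": [0,0,-4],"angular": [0,0,8],"grip": 0.3},{"translation": [0,0,-5],"angular": [0,0,8],"grip": 0.3},{"translation": [0,0,0],"angular": [0,0,8],"grip": 0.3},{"translation": [0,0,0],"angular": [0,0,8.3],"grip": 0.3},{"translation": [0,0,0],"angular": [0,0,0],"grip": 0.3}])

```text
t: 28.5
position: [441.7, 71.2, 67.4]
ee_rot: [0.74, 0.672, 0.0, 0.0]
wrist_force: [0.7, -0.2, -2.7]
opening: 34.9
finger_force: 61.2
```

```bash
python3 - <<'E'
from h import *
st=state();print(st["position"],st["opening"],st["finger_force"],st["wrist_force"]);print(go(626.8,-194.3,-29))
E
```

```text
[441.70626275  71.22216605  67.37811713] 34.904976359855915 61.16047605872154 [ 0.72954501 -0.21006085 -2.67765718]
(array([-24.65,  20.97,   9.64]), np.float64(84.5))
```

send_rows(moves=[{"translation": [-2,1.7,0],"angular": [0,0,0],"grip": 0.3},{"translation": [-3.5,2.98,0],"angular": [0,0,0],"grip": 0.3},{"translation": [-3.5,2.98,0],"angular": [0,0,0],"grip": 0.3},{"translation": [-3.5,2.98,0],"angular": [0,0,0],"grip": 0.3},{"translation": [-3.5,2.98,0],"angular": [0,0,0],"grip": 0.3},{"translation": [-3.5,2.98,0],"angular": [0,0,0],"grip": 0.3},{"translation": [-3.5,2.98,0],"angular": [0,0,0],"grip": 0.3},{"translation": [-1.65,1.39,0],"angular": [0,0,0],"grip": 0.3},{"translation": [0,0,0],"angular": [0,0,0],"grip": 0.3},{"translation": [0,0,0],"angular": [0,0,0],"grip": 0.3}])

```text
t: 29.75
position: [626.0, -193.9, 66.5]
ee_rot: [0.74, 0.673, -0.0, -0.001]
wrist_force: [-0.5, -0.3, -2.9]
opening: 35.2
finger_force: 61.0
```

send_rows(moves=[{"translation": [0,0,3],"angular": [0,0,0],"grip": 0.3},{"translation": [0,0,3],"angular": [0,0,0],"grip": 0.3},{"translation": [0,0,1.8],"angular": [0,0,0],"grip": 0.3},{"translation": [0,0,0.8],"angular": [0,0,0],"grip": 0.3},{"translation": [0,0,0],"angular": [0,0,0],"grip": 0.3},{"translation": [0,0,0],"angular": [0,0,0],"grip": 0.3}])

```text
t: 30.5
position: [627.2, -194.5, -18.0]
ee_rot: [0.74, 0.672, 0.0, 0.001]
wrist_force: [-0.8, -0.6, -3.5]
opening: 34.9
finger_force: 61.1
```

```bash
python3 - <<'E'
from h import *
st=state();print(st["position"],st["opening"],st["finger_force"],st["wrist_force"]);print(go(626.8,-194.3,-28.3))
E
```

```text
[ 627.18578511 -194.45209533  -18.04337083] 34.927781177107406 61.09479859471321 [-0.81596243 -0.60585611 -3.53542013]
(array([ 0.01, -0.04,  1.03]), np.float64(84.5))
```

send_rows(moves=[{"translation": [0,0,0.6],"angular": [0,0,0],"grip": 0.3},{"translation": [0,0,0.2],"angular": [0,0,0],"grip": 0.3},{"translation": [0,0,0.1],"angular": [0,0,0],"grip": 0.3},{"translation": [0,0,0.1],"angular": [0,0,0],"grip": 0.3},{"translation": [0,0,0],"angular": [0,0,0],"grip": 0.3}])

```text
t: 31.12
position: [626.6, -194.4, -28.2]
ee_rot: [0.741, 0.672, 0.0, 0.0]
wrist_force: [-3.4, 1.4, 5.4]
opening: 34.9
finger_force: 62.0
```

send_rows(moves=[{"translation": [0,0,0],"angular": [0,0,0],"grip": 0.62},{"translation": [0,0,0],"angular": [0,0,0],"grip": 0.62},{"translation": [0,0,0],"angular": [0,0,0],"grip": 0.62},{"translation": [0,0,-1],"angular": [0,0,0],"grip": 0.62},{"translation": [0,0,-4],"angular": [0,0,0],"grip": 0.62},{"translation": [0,0,-5],"angular": [0,0,0],"grip": 0.62},{"translation": [2.5,-1.55,0],"angular": [0,0,0],"grip": 0.62},{"translation": [4.1,-2.54,0],"angular": [0,0,0],"grip": 0.62},{"translation": [4.1,-2.54,0],"angular": [0,0,0],"grip": 0.62},{"translation": [4.1,-2.54,0],"angular": [0,0,0],"grip": 0.62}])

```text
t: 32.38
position: [549.2, -37.1, 71.7]
ee_rot: [0.741, 0.672, 0.0, 0.0]
wrist_force: [0.2, 0.8, 0.3]
opening: 52.8
finger_force: 0.0
```

send_rows(moves=[{"translation": [4.1,-2.54,0],"angular": [0,0,0],"grip": 0.62},{"translation": [4.1,-2.54,0],"angular": [0,0,0],"grip": 0.62},{"translation": [4.1,-2.54,0],"angular": [0,0,0],"grip": 0.62},{"translation": [4.1,-2.54,0],"angular": [0,0,0],"grip": 0.62},{"translation": [4.1,-2.54,0],"angular": [0,0,0],"grip": 0.62},{"translation": [4.1,-2.54,0],"angular": [0,0,0],"grip": 0.62},{"translation": [4.1,-2.54,0],"angular": [0,0,0],"grip": 0.62},{"translation": [1.69,-1.05,0],"angular": [0,0,-8],"grip": 0.62},{"translation": [0,0,0],"angular": [0,0,-8],"grip": 0.62},{"translation": [0,0,0],"angular": [0,0,-8],"grip": 0.62}])

```text
t: 33.62
position: [391.7, 283.0, 71.7]
ee_rot: [0.582, 0.813, 0.0, 0.0]
wrist_force: [-0.0, -0.6, -1.0]
opening: 53.1
finger_force: 0.0
```

send_rows(moves=[{"translation": [0,0,0],"angular": [0,0,-8],"grip": 0.62},{"translation": [0,0,0],"angular": [0,0,-8],"grip": 0.62},{"translation": [0,0,0],"angular": [0,0,-8],"grip": 0.62},{"translation": [0,0,0],"angular": [0,0,-8],"grip": 0.62},{"translation": [0,0,0],"angular": [0,0,-8],"grip": 0.62},{"translation": [0,0,0],"angular": [0,0,-8],"grip": 0.62},{"translation": [0,0,0],"angular": [0,0,-8],"grip": 0.62},{"translation": [0,0,0],"angular": [0,0,-2.9],"grip": 0.62},{"translation": [0,0,0],"angular": [0,0,0],"grip": 0.62}])

```text
t: 34.75
position: [392.0, 282.5, 71.5]
ee_rot: [0.111, 0.994, 0.0, 0.0]
wrist_force: [-0.1, -0.4, -0.4]
opening: 52.8
finger_force: 0.0
```

```bash
python3 - <<'E'
from h import *
st=state();print(st["t"],st["position"],st["opening"])
s=snapshot("wrist"); print(tips())
cv2.imwrite("pics/w3.png",s["color"][:,:,::-1])
for k in cut_out(s,"square")[:1]:
    q=pts(s,k["mask"]); q=q[q[:,2]>14]; print(k["confidence"],rect(q),q.mean(0))
print(go(369.8,325.5,-32))
t=snapshot("top"); p=pts(t)
for x,y,h,r in((618.6,-276,35,42),(626.8,-194,26,38),(433,-54,28,40)):
    m=(np.hypot(p[:,0]-x,p[:,1]-y)<r)&(p[:,2]>h); print("placed",m.sum(),rect(p[m]),p[m][:,2].max())
m=(np.hypot(p[:,0]-370,p[:,1]-301)<70)&(p[:,2]>14)&(p[:,2]<30); print(rect(p[m]))
E
```

```text
34.75 [391.97293711 282.53380297  71.51208401] 52.77976432815591
('wrist', np.int64(50781), array([112.5, 117.4, 121.7, 134.7]))
0.88 [371.7 302.3  96.2  71.9 -12.6] [383.04003533 312.02746967  20.46779511]
(array([ 3.11,  3.7 , 10.32]), np.float64(167.3))
placed 386 [ 617.6 -275.8   70.3   44.7   84.2] 46.87296630100809
placed 276 [ 625.3 -194.1   50.5   36.5   84.6] 37.77064601287657
placed 400 [434.4 -53.4  51.9  51.8  89.5] 38.75967895800568
[369.1 299.1 101.6  64.8 -16.6]
```

View pics/w3.png

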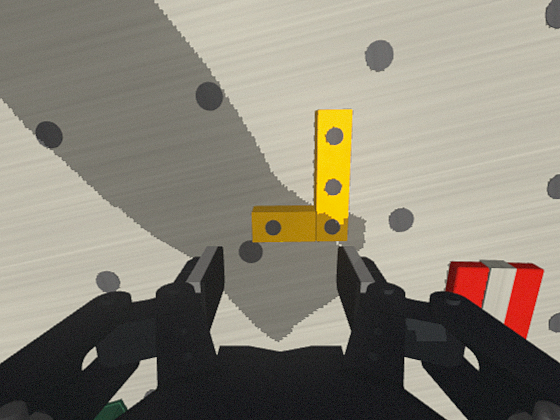

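The wrist view shows the square's long leg at columns 316–352, rows 110–240, and its short leg pointing left at row 224. That matches yaw 167.4°. I move over the grip point and grasp.

send_rows(force=80, moves=[{"translation": [1.52,1.9,0],"angular": [0,0,0],"grip": 0.62},{"translation": [1.5,1.9,0],"angular": [0,0,0],"grip": 0.62},{"translation": [0,0,3],"angular": [0,0,0],"grip": 0.62},{"translation": [0,0,4],"angular": [0,0,0],"grip": 0.62},{"translation": [0,0,2],"angular": [0,0,0],"grip": 0.62},{"translation": [0,0,0.9],"angular": [0,0,0],"grip": 0.62},{"translation": [0,0,0.5],"angular": [0,0,0],"grip": 0.62},{"translation": [0,0,0],"angular": [0,0,0],"grip": 0.62}])

```text
t: 35.95
position: [371.0, 326.3, -32.8]
ee_rot: [0.11, 0.994, 0.0, 0.0]
wrist_force: [-0.4, 0.7, 0.5]
opening: 53.0
finger_force: 0.0
```

send_rows(moves=[{"translation": [0,0,0],"angular": [0,0,0],"grip": 0.15},{"translation": [0,0,0],"angular": [0,0,0],"grip": 0.15},{"translation": [0,0,0],"angular": [0,0,0],"grip": 0.15},{"translation": [0,0,0],"angular": [0,0,0],"grip": 0.15}])

```text
t: 36.45
position: [371.1, 326.4, -32.2]
ee_rot: [0.11, 0.994, 0.0, 0.001]
wrist_force: [-0.8, -1.0, 7.4]
opening: 22.3
finger_force: 79.1
```

send_rows(moves=[{"translation": [0,0,-1],"angular": [0,0,0],"grip": 0.15},{"translation": [0,0,-4],"angular": [0,0,0],"grip": 0.15},{"translation": [0,0,-5],"angular": [0,0,4],"grip": 0.15},{"translation": [0,0,0],"angular": [0,0,8],"grip": 0.15},{"translation": [0,0,0],"angular": [0,0,8],"grip": 0.15},{"translation": [0,0,0],"angular": [0,0,8],"grip": 0.15},{"translation": [0,0,0],"angular": [0,0,8],"grip": 0.15},{"translation": [0,0,0],"angular": [0,0,8],"grip": 0.15},{"translation": [0,0,0],"angular": [0,0,8],"grip": 0.15},{"translation": [0,0,0],"angular": [0,0,8],"grip": 0.15}])

```text
t: 37.7
position: [370.6, 326.1, 67.5]
ee_rot: [0.594, 0.804, 0.0, 0.0]
wrist_force: [-0.1, -1.1, -1.1]
opening: 22.2
finger_force: 79.0
```

send_rows(moves=[{"translation": [0,0,0],"angular": [0,0,8],"grip": 0.15},{"translation": [0,0,0],"angular": [0,0,3.2],"grip": 0.15},{"translation": [0,0,0],"angular": [0,0,0],"grip": 0.15}])

```text
t: 38.08
position: [370.6, 326.2, 67.4]
ee_rot: [0.668, 0.744, 0.0, 0.0]
wrist_force: [1.5, 0.1, -0.9]
opening: 22.3
finger_force: 78.9
```

```bash
python3 - <<'E'
from h import *
st=state();print(st["position"],st["opening"],st["finger_force"],st["wrist_force"])
s=snapshot("wrist")
for k in cut_out(s,"square")[:1]:
    q=pts(s,k["mask"]); q=q[q[:,2]>60]; print(k["confidence"],rect(q),q.mean(0), np.percentile(q[:,2],[5,50,95]))
    A=np.c_[q[:,:2]-q[:,:2].mean(0),np.ones(len(q))]; print("tilt",np.linalg.lstsq(A,q[:,2],rcond=None)[0])
print(go(625,16.9,67))
E
```

```text
[370.6248201  326.15263696  67.38007149] 22.349408630333855 78.94007921218872 [ 1.4972276   0.1263691  -0.85186096]
0.95 [370.9 330.2  79.5  28.3 -87.6] [370.24988648 333.97302212 119.83219598] [118.61546429 120.11892628 121.19862348]
tilt [ 1.33450648e-02 -1.48152958e-02  1.19832196e+02]
(array([-3.350e+01,  2.194e+01,  2.000e-02]), np.float64(96.2))
```

send_rows(moves=[{"translation": [-2.5,1.64,0],"angular": [0,0,0],"grip": 0.15},{"translation": [-4.1,2.685,0],"angular": [0,0,0],"grip": 0.15},{"translation": [-4.1,2.685,0],"angular": [0,0,0],"grip": 0.15},{"translation": [-4.1,2.685,0],"angular": [0,0,0],"grip": 0.15},{"translation": [-4.1,2.685,0],"angular": [0,0,0],"grip": 0.15},{"translation": [-4.1,2.685,0],"angular": [0,0,0],"grip": 0.15},{"translation": [-4.1,2.685,0],"angular": [0,0,0],"grip": 0.15},{"translation": [-4.1,2.685,0],"angular": [0,0,0],"grip": 0.15},{"translation": [-2.3,1.5,0],"angular": [0,0,0],"grip": 0.15},{"translation": [0,0,0],"angular": [0,0,0],"grip": 0.15}])

```text
t: 39.42
position: [625.4, 14.7, 66.4]
ee_rot: [0.669, 0.743, -0.0, -0.0]
wrist_force: [-0.6, -0.3, -1.1]
opening: 22.2
finger_force: 78.8
```

send_rows(moves=[{"translation": [0,0,3],"angular": [0,0,0],"grip": 0.15},{"translation": [0,0,2],"angular": [0,0,0],"grip": 0.15},{"translation": [0,0,0],"angular": [0,0,0],"grip": 0.15},{"translation": [0,0,0],"angular": [0,0,0],"grip": 0.15}])

```text
t: 39.92
position: [624.8, 17.0, 17.8]
ee_rot: [0.668, 0.744, 0.0, 0.0]
wrist_force: [0.2, -0.7, -1.8]
opening: 22.1
finger_force: 78.8
```

```bash
python3 - <<'E'
from h import *
st=state();print(st["position"],st["opening"],st["finger_force"],st["wrist_force"]);print(go(625,16.9,-28.3))
s=snapshot("scene"); cv2.imwrite("pics/s3.png",cv2.resize(s["color"][130:330,240:440,::-1],None,fx=2.5,fy=2.5))
E
```

```text
[624.75660938  17.00521349  17.82130621] 22.139370670869074 78.81816029548645 [ 0.19456763 -0.71291834 -1.7591309 ]
(array([-0.01,  0.02,  4.61]), np.float64(96.2))
```

View pics/s3.png

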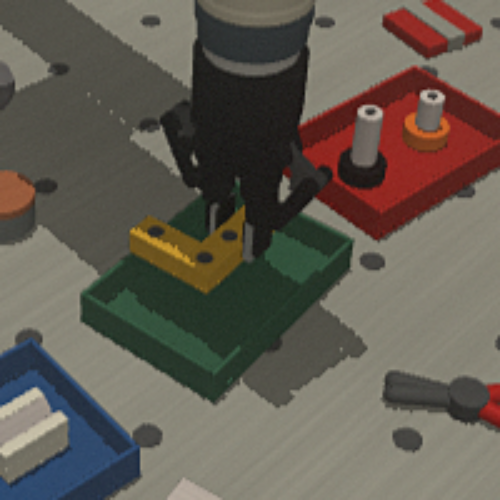

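The square hangs level over the green tray at about (190,245) in the crop, and both bolts stand in the red tray. I lower it.

send_rows(moves=[{"translation": [0,0,2],"angular": [0,0,0],"grip": 0.15},{"translation": [0,0,1.5],"angular": [0,0,0],"grip": 0.15},{"translation": [0,0,0.5],"angular": [0,0,0],"grip": 0.15},{"translation": [0,0,0.3],"angular": [0,0,0],"grip": 0.15},{"translation": [0,0,0.1],"angular": [0,0,0],"grip": 0.15},{"translation": [0,0,0.1],"angular": [0,0,0],"grip": 0.15},{"translation": [0,0,0],"angular": [0,0,0],"grip": 0.15}])

```text
t: 40.85
position: [624.7, 16.5, -27.9]
ee_rot: [0.668, 0.744, 0.0, 0.0]
wrist_force: [0.2, -0.4, -1.2]
opening: 22.0
finger_force: 78.9
```

send_rows(moves=[{"translation": [0,0,0.1],"angular": [0,0,0],"grip": 0.15},{"translation": [0,0,0],"angular": [0,0,0],"grip": 0.15}])

```text
t: 41.1
position: [624.8, 16.5, -28.1]
ee_rot: [0.668, 0.744, 0.0, 0.0]
wrist_force: [-2.8, -0.5, 6.3]
opening: 21.9
finger_force: 79.9
```

Contact. I release, retreat and check.

send_rows(moves=[{"translation": [0,0,0],"angular": [0,0,0],"grip": 0.45},{"translation": [0,0,0],"angular": [0,0,0],"grip": 0.45},{"translation": [0,0,0],"angular": [0,0,0],"grip": 0.45},{"translation": [0,0,-1],"angular": [0,0,0],"grip": 0.45},{"translation": [0,0,-4],"angular": [0,0,0],"grip": 0.45},{"translation": [0,0,-5],"angular": [0,0,0],"grip": 0.45},{"translation": [0,-4,-3],"angular": [0,0,0],"grip": 0.45},{"translation": [0,-5,-2],"angular": [0,0,0],"grip": 0.45},{"translation": [0,-4,0],"angular": [0,0,0],"grip": 0.45},{"translation": [0,-2,0],"angular": [0,0,0],"grip": 0.45}])

```text
t: 42.35
position: [473.7, 0.4, 122.1]
ee_rot: [0.668, 0.744, 0.0, 0.001]
wrist_force: [0.2, 0.2, 0.1]
opening: 38.8
finger_force: 0.0
```

send_rows(moves=[{"translation": [0,-3,0],"angular": [0,0,0],"grip": 0.45},{"translation": [0,0,0],"angular": [0,0,0],"grip": 0.45},{"translation": [0,0,0],"angular": [0,0,0],"grip": 0.45}])

```text
t: 42.72
position: [446.3, -2.8, 121.6]
ee_rot: [0.668, 0.744, 0.0, 0.001]
wrist_force: [-0.0, 0.7, 0.2]
opening: 37.9
finger_force: 0.0
```

```bash
python3 - <<'E'
from h import *
st=state();print(st["t"],st["position"],st["wrist_force"])
s=snapshot("scene"); cv2.imwrite("pics/s4.png",s["color"][:,:,::-1])
p=pts(s);
t=snapshot("top"); cv2.imwrite("pics/t4.png",t["color"][:,:,::-1])
for n,a in(("scene",s),("top",t)):
    for k in cut_out(a,"square")[:1]:
        q=pts(a,k["mask"]); h=q[(q[:,2]>18)&(q[:,2]<30)]; A=np.c_[h[:,:2]-h[:,:2].mean(0),np.ones(len(h))]
        print(n,k["confidence"],rect(h),np.linalg.lstsq(A,h[:,2],rcond=None)[0])
    for k in cut_out(a,"tin")[:1]:
        q=pts(a,k["mask"]); print("tin",rect(q[q[:,2]>28]))
E
```

```text
42.725 [446.34388225  -2.8251074  121.57036947] [-0.01647153  0.68515787  0.21745419]
scene 0.76 [602.4   6.8  97.1  71.7 -83.5] [-1.41747074e-02  1.15367687e-02  2.39148070e+01]
tin [434.5 -54.8  55.4  48.7 -39.6]
top 0.73 [600.7   8.1  96.4  73.  -83.9] [ 1.94225416e-03 -9.40365538e-04  2.45684091e+01]
```

View pics/s4.png

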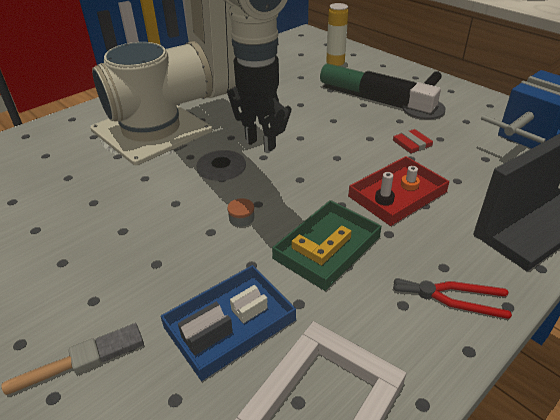

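The scene view shows everything in place: bolts upright in the red tray at (386,188) and (411,177), blocks in the blue tray at (206,327) and (249,303), the square flat in the green tray at (322,245), and the tin where it was at (241,211).

```bash
python3 -c "
from station import *
print(hand_in())"
```

```text
the job is handed in; nothing more can be done
None
```

The job is handed in at about 43 s: both bolts stand in the red tray, both V-blocks sit in the blue tray, the yellow square lies flat in the green tray, and the tin is where it stood.

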